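# Third hand at the engraver: seat a door-plate blank against its stops

## Task

Slide the clear guard of the small engraving machine fully open, lay the wooden door-plate blank flat on the machine's bed, and push it square into its corner: long side against the two rear stop dogs, end against the single end dog. Then keep pressing it against the two rear dogs with a steady, level push of about 10 newtons (not bearing down on it) and finish while still holding it so, guard open, for the teacher to tighten the clamps. Seat it gently, never slamming or forcing it against the dogs, and leave the other things on the table where they lie.

Things in the scene. Friction and masses are not known exactly. Their poses are not given: they have to be found in the camera images.
- engraver: desktop engraving machine, fixed, 260 x 500 x 170 mm; origin at the centre of its underside on the table, x towards its back (away from the robot), y to its left, z up. Right half (y < 0): work bed, top at z = 0.030, free for |x| < 0.10; gantry parked in the left half. Guard tracks at x = -0.122 and 0.122, tops 42 mm up; low end plate at y = -0.247, top 51 mm up
- guard (a joint): slide of the clear guard hood over the bed (plastic, 250 mm in x, 225 mm in y, top face 166 mm above the table, mass 0.7 kg); 0 = shut over the bed, 0.21 m = fully open at its end stop, moved to the machine's left (+y). About 2 N of friction; it stays where it is left
- guard_handle (a point): middle of the black bar handle on top of the guard: a round bar 12 mm thick and 88 mm long along the machine's x, its axis 203 mm above the table and 37 mm above the guard's top; moves with the guard
- blank: beech door-plate blank, loose on the table, 50 mm (x) by 130 mm (y) by 18 mm (z), about 0.12 kg; two small screw holes; origin at the centre of its underside. It slides easily on the bed and the dogs (friction about 0.3), so bearing down on it takes a little off the push that reaches the dogs
- rear_stops: the two rear stop dogs, steel pins 16 mm in diameter standing 16 mm above the bed; origin 30 mm above the machine's origin, same axes; pin centres at x = 0.058, y = -0.195 and y = -0.105, so their front faces lie at x = 0.050. Behind them stand two strap clamps (x 0.077 to 0.095, y -0.251 to -0.205 and -0.083 to -0.037, 38 mm above the bed); between these is room for a finger
- end_stop: the single end dog, same pin, at x = 0.025, y = -0.077 in the machine's frame: its right-hand face lies at y = -0.085. Origin as for the rear dogs
- seat (a point): point on the bed where the blank's origin lies when it is seated against all three dogs with its axes parallel to the machine's (machine frame x = 0.025, y = -0.150, z = 0.030)
- glue_bottle: bystander: white glue bottle lying at the back right, 71 x 186 x 71 mm
- stapler: bystander: stapler behind the blank's place at the right, 31 x 128 x 40 mm
- paint_marker: bystander: marker lying in front of the machine's right end, 15 x 130 x 15 mm
- pencil: bystander: pencil to the left of the machine, 8 x 150 x 7 mm

How it is judged:
By the outcome, as a careful person would: the job done as asked, in the order asked, and still so for the second after the job is handed in, while the arm keeps its last pose, push and grip.
It also fails if it takes over 64 s, if anything falls off the work surface, if the arm or the gripper's body presses on something with over 40 N, if the wrist force passes 120 N, or if a joint passes its speed limit or range.

## Robot

A 7-joint arm with a two-finger parallel gripper is mounted at the origin on a cart in front of the work surface, level with it; the furniture and walls round the work are solid. World frame = base frame: x ahead of the robot, y to its left, z up, the work surface at z = 0. Lengths are in mm, angles in rad, forces in N, time in s.
With the tool pointing down it reaches from about 400 to 925 mm from the base axis. Payload 4.1 kg.
Tool frame: the origin (TCP) lies at the very end of the fingers, on their centre line; the grasp point (between the pads) lies ctrl.tcp_to_grasp behind it (ctrl.tcp_to_grasp is the distance from the TCP to the grasp point, in mm); z points along the fingers, y is the line along which they close (so a half turn about z gives the same grasp; the last joint's range is limited). The gripper opens to 85 mm and grips with 20 to 120 N. Pads are 22 mm wide; open, the fingers measure 114 mm over their backs; the gripper's body (76 mm by 85 mm) begins 54 mm behind the grasp point. The pads swing forward as they close: fully open they stand 13 mm farther back than shut.
Start: joints at [-1.301, 0.398, 0.045, 1.537, -0.019, 1.207, -0.051], TCP at [234.304, 606.338, 231.347] pointing down, gripper open.
Joint ranges: [-2.82, 2.82], [-0.49, 2.23], [-1.37, 1.46], [0, 2.46], [-1.36, 4.5], [0.23, 2], [-2.94, 2.94]. Speed limits (rad/s): [2.57, 2.57, 3.14, 3.14, 3.14, 3.14, 3.14].

## Interface

Orientations are given as a unit quaternion [w, x, y, z].
In Python, from cell import get_state, imaging, ctrl gives the robot as it stands.
- The arm moves only by the shell command python3 -m inch 'ROWS' [OPENING] [FORCE]. ROWS is text: rows parted by semicolons, each of 6 numbers parted by spaces: the shift along the tool's x, y, z in units of 25 mm (1.0 is 25 mm), then the turn, a rotation vector about the tool's x, y, z in units of 5 degrees (1.0 is 5 degrees). In form: x y z wx wy wz; .... A call has 1 to 20 rows; each row shifts and turns the commanded pose from where the row before left it, along the tool's axes as they then stand; what a row does not reach is not made up. A row lasts 1/10 s, in which the tool goes at most 50 mm and 8.59 degrees, less where a joint would pass 70% of its speed; a pose out of reach is approached as far as the arm can. A call is refused whole if a number of a shift passes 1 or a number of a turn 1, either way. A call with a gripper value outside its range is refused whole. OPENING is the finger opening in mm, from 0 to 85.4, set as the call begins (- or left out, the last holds). The fingers move at their own pace and stop on an object; FORCE is the grip in N (left out, the last holds). Time passes only in rows, so rows that do not move let the fingers close. It gives the time, the measured TCP pose, the force, the opening and the grip force at its end, in the units of the state.
- get_state(): the state, without advancing time (a new reading comes with each control period).
- imaging.get_image(name): name is "scene" or "top" or "wrist"; returns a dict with "frame" (480x640x3 uint8, blue, green, red), "K" (3x3 intrinsics, pixels), "R" (3x3) and "t" (3): a world point X has camera coordinates R X + t; the wrist camera has in their place "mount" (4x4, takes a point from camera to tool coordinates, whose origin is the TCP and whose axes are the flange's). Camera axes: x right, y down, z forward; pixel columns grow to the right and rows downward; lengths in mm; the calibration is good to about 2 mm. A picture is of the moment at which its call begins: read the wrist's pose just before it. There is no depth.
- ctrl.close_job(): hands the job in; it is judged then, once.
The state is a dict: "time": time; "q": joint angles; "joint_vel": joint speeds; "tau": joint torques, N m; "eef_pos": TCP position; "ee_rot": TCP orientation; "ft_force": force on the tool from outside, world axes, zero at the start; "wrist_torque": the same for the moment, N m; "grip_width": opening from 0.0 (shut) to 1.0 (fully open); "grip_force": force on a finger pad.
Only numpy, scipy, OpenCV 4.12 (cv2) and the standard library are available. Lean on these libraries where they do the work, as an engineer would, in place of code of your own. Each camera call takes 0.05 s, during which the arm holds its last target. There are 200 camera calls.

## Working session

There is one attempt and no reset: what is moved stays moved. The work goes in short steps, Python scripts to look and compute and a shell command to move; the robot and the scene stay as the last step left them, time stands still between calls to the robot, and variables do not carry over. Pictures are saved under pics/ and viewed, at most 11 in all, crops included, and the job is handed in when it is done.

```bash
ls; mkdir -p pics
python3 - <<'E'
from cell import get_state, imaging, ctrl
import cv2
s=get_state(); print({k:(v.tolist() if hasattr(v,'tolist') else v) for k,v in s.items()}); print(ctrl.tcp_to_grasp)
for n in("scene","top"):
    d=imaging.get_image(n); cv2.imwrite(f"pics/{n}0.png",d["frame"]); print(n,d["K"],d["R"],d["t"])
E
```

```text
pics
{'time': 0.0, 'q': [-1.3010004094646221, 0.39920356824914294, 0.04501579487759222, 1.5379179633332811, -0.018689548442235124, 1.206875035015353, -0.05069924656678471], 'joint_vel': [0.00027929783436676976, -2.639089290444112e-05, 0.001362554143552516, -0.0019517499427345758, 0.003051771278010805, -0.0005664747061463192, 0.0007520136664563708], 'tau': [-0.0002476715962984599, -47.512171268463135, 1.3643057271838188, -25.422184467315674, 0.011578604753594846, 0.009534383425489068, 2.3585320150232292e-05], 'eef_pos': [234.06092122396606, 605.7026503418653, 230.23873019498274], 'ee_rot': [-0.00011236851865299663, 0.18328948433899173, 0.9830584835191188, -0.0009850305340287858], 'ft_force': [0.15600523016929055, 0.7101631528861007, -0.21673945987373694], 'wrist_torque': [-0.028613329186444107, 0.005254107076256687, -0.028197479399620397], 'grip_force': 0.0, 'grip_width': 1.0018856717093094}
18.700000000000003
scene [[574.66651626   0.         322.37913485]
 [  0.         574.66651626 243.80820558]
 [  0.           0.           1.        ]] [[-0.88566324 -0.46432376  0.00201761]
 [-0.37116401  0.70534367 -0.60392681]
 [ 0.27899446 -0.53562464 -0.79703723]] [ 479.30753125  291.88353232 1540.1937556 ]
top [[488.17002182   0.         318.87494327]
 [  0.         488.17002182 237.89377557]
 [  0.           0.           1.        ]] [[ 0.00165046 -0.99999768 -0.0013826 ]
 [-0.98254331 -0.00136445 -0.18602896]
 [ 0.18602664  0.0016655  -0.98254329]] [  17.24269135  567.57532084 1300.1627658 ]
```

View pics/top0.png

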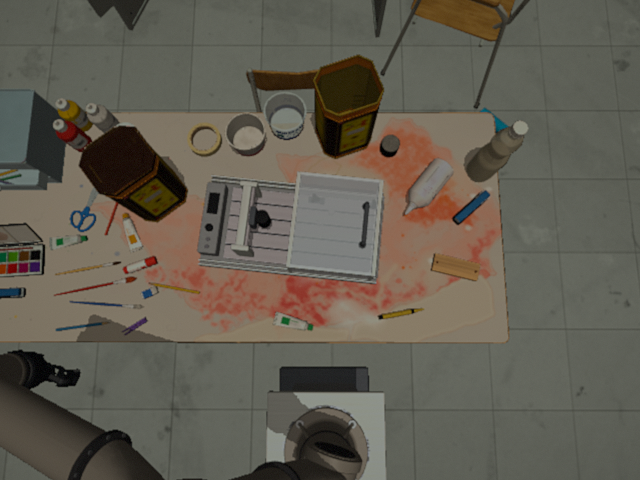

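View pics/scene0.png

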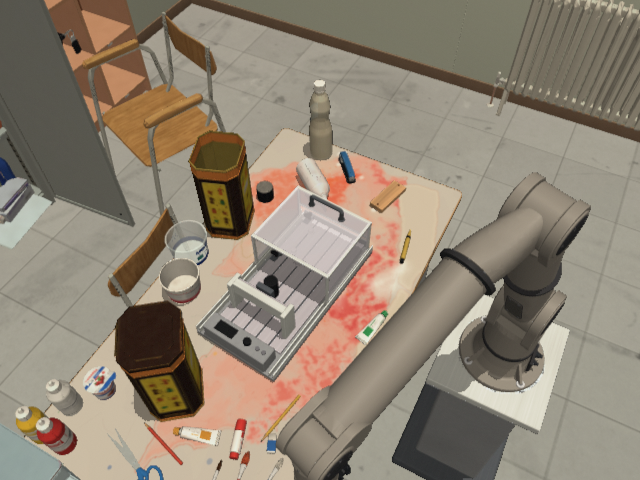

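The top view shows the guard at the right half with its handle around (365,223), the blank around (455,267), the stapler at (471,207), the marker at (400,313) and the glue bottle at (428,187). The scene view shows the handle around (326,207) and the blank around (388,197).

```bash
cat > h.py <<'E'
import numpy as np, cv2
from cell import get_state, imaging, ctrl
from scipy.spatial.transform import Rotation as Ro
def rot(s): 
    w,x,y,z=s["ee_rot"]; return Ro.from_quat([x,y,z,w]).as_matrix()
def cam(n):
    s=get_state(); d=imaging.get_image(n)
    if n=="wrist":
        M=np.array(d["mount"]); R=rot(s); C=R@M[:3,3]+s["eef_pos"]; Rc=R@M[:3,:3]
    else:
        Rc=np.array(d["R"]).T; C=-Rc@np.array(d["t"])
    return d["frame"],np.array(d["K"]),Rc,C
def ray(c,uv):
    d=c[2]@np.linalg.inv(c[1])@np.array([uv[0],uv[1],1.]); return c[3],d/np.linalg.norm(d)
def plane(c,uv,z):
    o,d=ray(c,uv); return o+d*(z-o[2])/d[2]
def proj(c,X):
    p=c[1]@(c[2].T@(np.asarray(X,float)-c[3])); return p[:2]/p[2]
def tri(rs):
    A=sum(np.eye(3)-np.outer(d,d) for o,d in rs); b=sum((np.eye(3)-np.outer(d,d))@o for o,d in rs)
    return np.linalg.solve(A,b)
def mask(c,lo,hi,roi):
    x0,y0,x1,y1=roi; m=np.zeros(c[0].shape[:2],np.uint8)
    m[y0:y1,x0:x1]=cv2.inRange(cv2.cvtColor(c[0][y0:y1,x0:x1],cv2.COLOR_BGR2HSV),lo,hi); return m
def big(m): return max(cv2.findContours(m,0,1)[0],key=cv2.contourArea)
E
python3 - <<'E'
from h import *
np.set_printoptions(precision=1,suppress=True)
t=cam("top"); s=cam("scene")
m=mask(t,(0,0,0),(180,255,75),(355,195,376,252)); k=big(m); r=cv2.minAreaRect(k); print("handle top",r)
b=cv2.boxPoints(r); print([plane(t,p,203) for p in b])
ms=mask(s,(0,0,0),(180,255,75),(300,190,350,225)); ks=big(ms); rs=cv2.minAreaRect(ks); print("handle scene",rs)
print("tri",tri([ray(t,r[0]),ray(s,rs[0])]))
print(t[0][267,455],t[0][285,455],cv2.cvtColor(t[0][262:272,450:451],cv2.COLOR_BGR2HSV)[:,0])
for n,c,roi in(("t",t,(425,245,490,290)),("s",s,(365,175,410,220))):
    mb=mask(c,(8,95,80),(22,255,255),roi); kb=big(mb); rb=cv2.minAreaRect(kb); print("blank",n,rb,cv2.contourArea(kb))
    print(np.array([plane(c,p,18) for p in cv2.boxPoints(rb)]))
a=cv2.resize(t[0][165:345,195:505],None,fx=2.5,fy=2.5,interpolation=cv2.INTER_CUBIC)
cv2.imwrite("pics/topz.png",a)
E
```

```text
handle top ((363.6119079589844, 224.40890502929688), (6.963470935821533, 45.4793701171875), 5.856013774871826)
[array([517.4, -77.7, 203. ]), array([631.9, -90.8, 203. ]), array([ 630.1, -108. ,  203. ]), array([515.7, -94.6, 203. ])]
handle scene ((326.1000061035156, 208.80001831054688), (39.35479736328125, 9.391485214233398), 26.56505012512207)
tri [579.  -94.8 178.9]
[ 55  95 129] [104 124 136] [[ 15 143 128]
 [ 16 145 121]
 [ 16 145 116]
 [ 16 145 123]
 [ 16 144 129]
 [ 16 142 129]
 [ 16 147 128]
 [ 17 147 135]
 [ 17 142 140]
 [ 17 145 141]]
blank t ((460.0, 267.0), (44.0, 58.0), 90.0) 1436.5
[[ 554.1 -300.    18. ]
 [ 554.4 -464.5   18. ]
 [ 429.8 -456.6   18. ]
 [ 429.6 -294.9   18. ]]
blank s ((384.2242126464844, 194.17166137695312), (41.625526428222656, 36.08123016357422), 4.969740867614746) 811.0
[[ 538.9 -265.    18. ]
 [ 596.8 -412.    18. ]
 [ 468.2 -461.    18. ]
 [ 416.9 -312.3   18. ]]
```

View pics/topz.png

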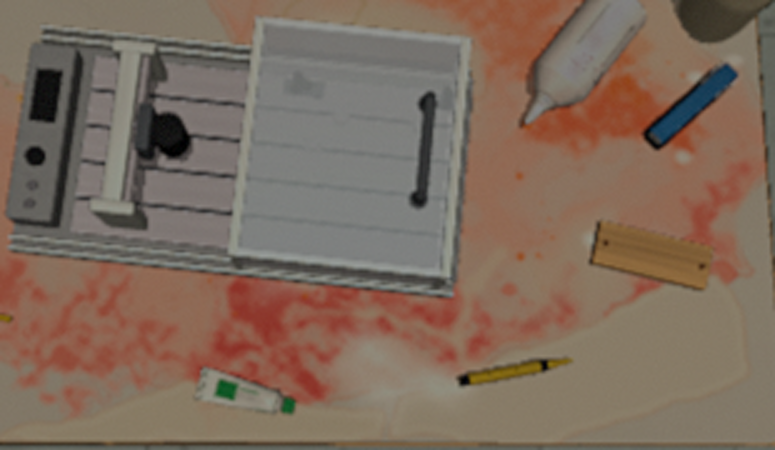

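The zoomed top view gives handle ends at about (366.2,205) and (362.2,245). The blank's corners are at about (434.2,253.4), (480.6,265), (477.4,281) and (431.4,269.8), and the machine's yaw is about -5.8°.

```bash
cat >> h.py <<'E'
def go(P,yaw):
    """turn first (deg about tool z, units of 5), then shift in new tool axes; yaw = world angle of tool y, tool down"""
    s=get_state(); R=rot(s); y=np.radians(yaw)
    Rt=np.array([[-np.sin(y),np.cos(y),0],[np.cos(y),np.sin(y),0],[0,0,-1]])
    if Rt[:,2]@np.cross(Rt[:,0],Rt[:,1])<0: Rt[:,0]*=-1
    w=Ro.from_matrix(R.T@Rt).as_rotvec(degrees=True)/5; d=Rt.T@(np.array(P)-s["eef_pos"])/25
    print("t",round(s["time"],2),"pos",np.round(s["eef_pos"],1),"F",np.round(s["ft_force"],1),"turn",np.round(w,3),"shift",np.round(d,3))
E
python3 - <<'E'
from h import *
np.set_printoptions(precision=2,suppress=True)
t=cam("top")
print(np.array(imaging.get_image("wrist")["mount"]), imaging.get_image("wrist")["K"])
b=np.array([plane(t,p,18) for p in [(434.2,253.4),(480.6,265),(477.4,281),(431.4,269.8)]]); print(b,b.mean(0),[np.linalg.norm(b[i]-b[i-1]) for i in range(4)])
h=[plane(t,p,203) for p in [(366.2,205),(362.2,245)]]; print(h, np.mean(h,0))
go((540,-110,360),84.2)
E
```

```text
[[   0.     -0.95   -0.32   81.33]
 [   1.      0.      0.      0.22]
 [  -0.     -0.32    0.95 -143.42]
 [   0.      0.      0.      1.  ]] [[352.61   0.   309.54]
 [  0.   352.61 231.24]
 [  0.     0.     1.  ]]
[[ 530.05 -308.05   18.  ]
 [ 497.2  -437.23   18.  ]
 [ 452.09 -425.58   18.  ]
 [ 483.41 -298.21   18.  ]] [ 490.69 -367.27   18.  ] [np.float64(47.66776960699779), np.float64(133.2916728350678), np.float64(46.5862537035449), np.float64(131.15863686379961)]
[array([622.78, -99.93, 203.  ]), array([521.6 , -88.46, 203.  ])] [572.19 -94.2  203.  ]
t 0.35 pos [234.2 606.2 231.1] F [ 0.2  0.2 -0.8] turn [-0.   -0.   -3.06] shift [-15.06 -27.27  -5.16]
```

```bash
python3 -m inch '0 0 0 0 0 -1;0 0 0 0 0 -1;0 0 0 0 0 -1;-.54 -.97 -.19 0 0 0;-.54 -.97 -.19 0 0 0;-.54 -.97 -.19 0 0 0;-.54 -.97 -.19 0 0 0;-.54 -.97 -.19 0 0 0;-.54 -.97 -.19 0 0 0;-.54 -.97 -.19 0 0 0;-.54 -.97 -.19 0 0 0;-.54 -.97 -.19 0 0 0;-.54 -.97 -.19 0 0 0;-.54 -.97 -.19 0 0 0;-.54 -.97 -.19 0 0 0;-.54 -.97 -.19 0 0 0;-.54 -.97 -.19 0 0 0;-.54 -.97 -.19 0 0 0;-.54 -.97 -.19 0 0 0;-.54 -.97 -.19 0 0 0' 85
python3 -m inch '-.54 -.97 -.19 0 0 0;-.54 -.97 -.19 0 0 0;-.54 -.97 -.19 0 0 0;-.54 -.97 -.19 0 0 0;-.54 -.97 -.19 0 0 0;-.54 -.97 -.19 0 0 0;-.54 -.97 -.19 0 0 0;-.54 -.97 -.19 0 0 0;-.54 -.97 -.19 0 0 0;-.54 -.97 -.19 0 0 0;-.54 -.97 -.19 0 0 0;0 0 0 0 0 0;0 0 0 0 0 0'
python3 - <<'E'
from h import *
go((572,-94,184),84.2)
w=cam("wrist"); np.save("w1.npy",np.array([w[1],w[2]])); cv2.imwrite("pics/w1.png",w[0]); print(proj(w,(572,-94,203)))
E
```

```text
time: 2.35
eef_pos: [418.8, 170.8, 312.5]
ee_rot: [0.0, 0.053, 0.999, 0.0]
ft_force: [0.1, 0.2, -0.9]
grip_width: 0.991
grip_force: 0.0
time: 3.65
eef_pos: [537.5, -109.3, 364.2]
ee_rot: [-0.0, 0.054, 0.999, 0.0]
ft_force: [0.2, -0.6, -0.2]
grip_width: 0.998
grip_force: 0.0
t 3.65 pos [ 537.5 -109.3  364.2] F [ 0.2 -0.6 -0.2] turn [ 0.005 -0.005 -0.079] shift [-1.309  0.748  7.206]
[329.28880881 244.12224217]
```

View pics/w1.png

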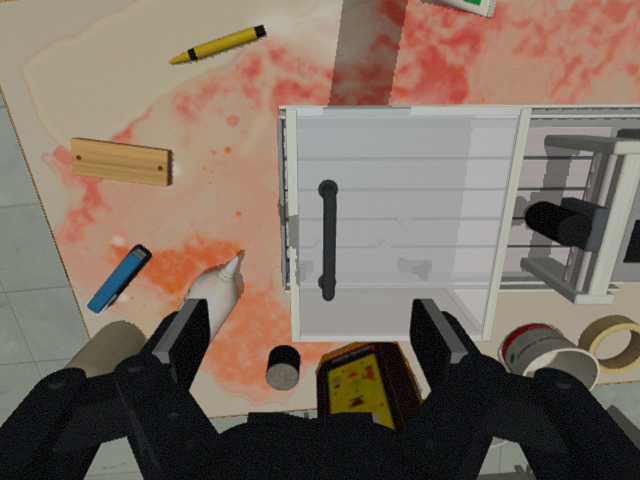

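The wrist view shows the handle bar from about (328,187) to (328,293), matching the predicted centre (329,244). The blank's corners are at about (72,138), (172,152), (170,186) and (71,172).

Run:
```python
from h import *
np.set_printoptions(precision=2,suppress=True)
w=cam("wrist")
def ang(a,b): return np.degrees(np.arctan2(b[1]-a[1],b[0]-a[0]))
m=mask(w,(0,0,0),(180,255,70),(312,175,345,305)); k=big(m); x,y,W,H=cv2.boundingRect(k); print(x,y,W,H)
vx,vy,x0,y0=cv2.fitLine(np.argwhere(m[200:280]>0)[:,::-1].astype(np.float32)+[0,200],2,0,.01,.01).ravel()
c=y+H/2; L=lambda v:(x0+vx/vy*(v-y0),v)
a,b=plane(w,L(y),203),plane(w,L(y+H),203); print("handle",a,b,(a+b)/2,ang(b,a),np.linalg.norm(a-b))
mb=mask(w,(8,80,80),(25,255,255),(60,125,185,200)); k=big(mb); r=cv2.minAreaRect(k); print(r,cv2.contourArea(k))
B=np.array([plane(w,p,18) for p in cv2.boxPoints(r)]); print(B,B.mean(0),ang(B[0],B[1]),ang(B[1],B[2]),np.linalg.norm(B[0]-B[1]),np.linalg.norm(B[1]-B[2]))
B=np.array([plane(w,p,18) for p in [(72,138),(172,152),(170,186),(71,172)]]); print(B,B.mean(0),ang(B[1],B[0]),ang(B[2],B[3]))
```

```text
317 180 20 121
handle [512.61 -87.95 203.  ] [ 630.4  -100.72  203.  ] [571.5  -94.33 203.  ] 173.8124769714871 118.47937701205309
((115.5, 162.0), (74.0, 111.0), 90.0) 5522.5
[[ 435.91 -429.72   18.  ]
 [ 451.32 -283.2    18.  ]
 [ 550.03 -306.1    18.  ]
 [ 533.52 -462.52   18.  ]] [ 492.7  -370.39   18.  ] 83.99364248914638 -13.062729555856237 147.33569633379804 101.329889639806
[[ 453.84 -419.17   18.  ]
 [ 486.   -289.86   18.  ]
 [ 531.59 -303.25   18.  ]
 [ 498.01 -434.93   18.  ]] [ 492.36 -361.8    18.  ] -103.96710504968993 -104.30701151115227
```

```bash
python3 -m inch '-.5 .3 .5 0 0 0;-.5 .3 .8 0 0 0;-.29 .15 .9 0 0 0;0 0 1 0 0 0;0 0 1 0 0 0;0 0 1 0 0 0;0 0 .8 0 0 0;0 0 .6 0 0 0;0 0 .4 0 0 0;0 0 .2 0 0 0;0 0 0 0 0 0;0 0 0 0 0 0'
python3 -m inch '0 0 0 0 0 0;0 0 0 0 0 0;0 0 0 0 0 0;0 0 0 0 0 0;0 0 0 0 0 0;0 0 0 0 0 0' 0 40
```

```text
time: 4.95
eef_pos: [572.3, -94.0, 185.1]
ee_rot: [0.001, 0.053, 0.999, 0.0]
ft_force: [0.2, -0.5, 0.1]
grip_width: 0.994
grip_force: 0.0
time: 5.55
eef_pos: [571.8, -94.1, 184.5]
ee_rot: [0.0, 0.053, 0.999, -0.0]
ft_force: [-1.8, -0.3, 0.7]
grip_width: 0.125
grip_force: 38.9
```

```bash
python3 -m inch '0 .2 0 0 0 0;0 .4 0 0 0 0;0 .6 0 0 0 0;0 .7 0 0 0 0;0 .7 0 0 0 0;0 .7 0 0 0 0;0 .7 0 0 0 0;0 .7 0 0 0 0;0 .7 0 0 0 0;0 .7 0 0 0 0;0 .7 0 0 0 0;0 .6 0 0 0 0;0 .4 0 0 0 0;0 .2 0 0 0 0;0 .1 0 0 0 0;0 0 0 0 0 0'
python3 -m inch '0 .1 0 0 0 0;0 .1 0 0 0 0;0 .06 0 0 0 0;0 .06 0 0 0 0;0 0 0 0 0 0'
```

```text
time: 7.15
eef_pos: [591.9, 100.9, 184.5]
ee_rot: [-0.002, 0.055, 0.998, -0.005]
ft_force: [-6.2, -12.4, 7.9]
grip_width: 0.126
grip_force: 40.3
time: 7.65
eef_pos: [591.9, 100.9, 184.4]
ee_rot: [-0.003, 0.058, 0.998, -0.009]
ft_force: [-9.1, -24.4, 10.5]
grip_width: 0.125
grip_force: 40.9
```

Run:
```python
from h import *
t=cam("top"); s=cam("scene")
a=cv2.resize(t[0][140:300,170:410],(720,480),interpolation=2); b=s[0]
cv2.imwrite("pics/c1.png",np.hstack([cv2.resize(t[0][150:300,180:400],(400,273)),cv2.resize(s[0][150:400,170:430],(400,385))[:273*1]]) if 0 else np.vstack([cv2.resize(t[0][160:300,180:400],(400,255),interpolation=2),cv2.resize(s[0][170:390,170:430],(400,338),interpolation=2)]))
```

```text
(no output)
```

View pics/c1.png

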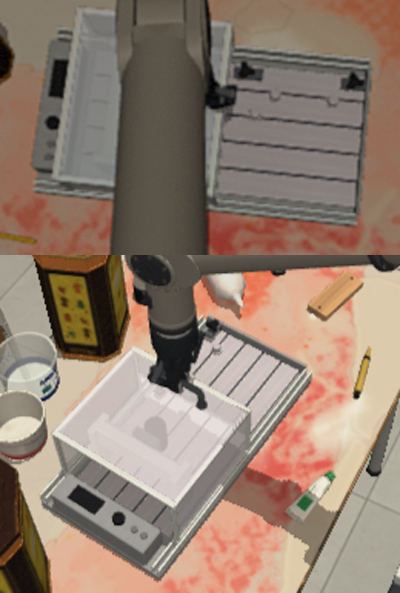

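The views show the guard far left with its left wall near the control panel; the clamps and dogs on the bed are exposed. I'll check the travel against the machine's own geometry.

Run:
```python
from h import *
np.set_printoptions(precision=1,suppress=True)
w=list(cam("wrist")); A=np.load("w1.npy"); w[1],w[2]=A
M=np.array(imaging.get_image("wrist")["mount"]); w[3]=w[2]@np.linalg.inv(M[:3,:3])@M[:3,3]+np.array([537.5,-109.3,364.2])
th=np.radians(-6.2); ax=np.array([np.cos(th),np.sin(th)]); ay=np.array([-ax[1],ax[0]])
im=cv2.imread("pics/w1.png")
f=lambda p,z:(plane(w,p,z)[:2]-[571.5,-94.3])@np.c_[ax,ay]
print("shut: rel handle: guard right edge",f((289,200),166),"left edge",f((520,200),166),"end plate outer",f((279,200),51), "end plate low",f((279,200),0))
# rows around edges
g=cv2.cvtColor(im,cv2.COLOR_BGR2GRAY); print(g[200,270:305],g[200,500:530])
t=cam("top"); h=np.array([591.9,100.9]); f2=lambda p,z:(plane(t,p,z)[:2]-h)@np.c_[ax,ay]
q=lambda u,v:(180+u/1.818,160+v/1.82)
print("open: guard right",f2(q(212,190),166),f2(q(233,30),166),"endplate",f2(q(358,200),51),f2(q(368,70),51),"guard left",f2(q(80,20),166),f2(q(55,180),166))
```

```text
shut: rel handle: guard right edge [-32.4 -38.3] left edge [-32.7 191. ] end plate outer [ -5.1 -58.2] end plate low [  7.  -62.6]
[149 149 148 149 151 149 147 149 109  88 114 126 127 110  58  97 160 153
 173 182 184 184 181 179 186 184 184 167 161 167 164 166 163 165 165] [174 173 170 157 151 133 167 174 177 175 173 174 176 177 179 131 103  99
 100  99 102 101 102  97 100  97 111 153 143 143]
open: guard right [-109.9  -39.3] [122.  -41.9] endplate [ -86.2 -252.9] [ 117.2 -250.6] guard left [112.9 177.7] [-119.9  178.5]
```

```bash
python3 -m inch '0 -.3 0 0 0 0;0 -.3 0 0 0 0;0 -.05 0 0 0 0;0 0 0 0 0 0;0 0 0 0 0 0'
python3 -m inch '0 0 0 0 0 0;0 0 0 0 0 0;0 0 0 0 0 0;0 0 0 0 0 0;0 0 -.3 0 0 0;0 0 -.6 0 0 0;0 0 -.9 0 0 0;0 -.2 -.9 0 0 0;0 -.5 -.9 0 0 0;.1 -.9 -.9 0 0 0;.2 -1 0 0 0 0;.2 -1 0 0 0 0;.2 -1 0 0 0 0;.2 -.8 0 0 0 0;.2 -.6 0 0 0 0;.1 -.4 0 0 0 0;0 0 0 0 0 0;0 0 0 0 0 0' 60
python3 - <<'E'
from h import *
go((492,-364,150),166); print(np.round(get_state()["q"],2))
w=cam("wrist"); np.save("w2.npy",np.vstack([w[1],w[2],w[3]])); cv2.imwrite("pics/w2.png",w[0])
E
```

```text
time: 8.4
eef_pos: [591.9, 100.5, 184.4]
ee_rot: [-0.001, 0.053, 0.999, 0.0]
ft_force: [-4.5, -2.2, 5.4]
grip_width: 0.123
grip_force: 40.1
time: 10.2
eef_pos: [546.0, -55.7, 297.0]
ee_rot: [0.0, 0.053, 0.999, 0.0]
ft_force: [-0.3, 0.6, -0.9]
grip_width: 0.701
grip_force: 0.0
t 10.2 pos [546.  -55.7 297. ] F [-0.3  0.6 -0.9] turn [ 5.0000e-03  1.2000e-02 -1.6413e+01] shift [12.489 -0.889  5.88 ]
[-0.52  0.2   0.64  1.7  -0.13  1.28  1.61]
```

View pics/w2.png

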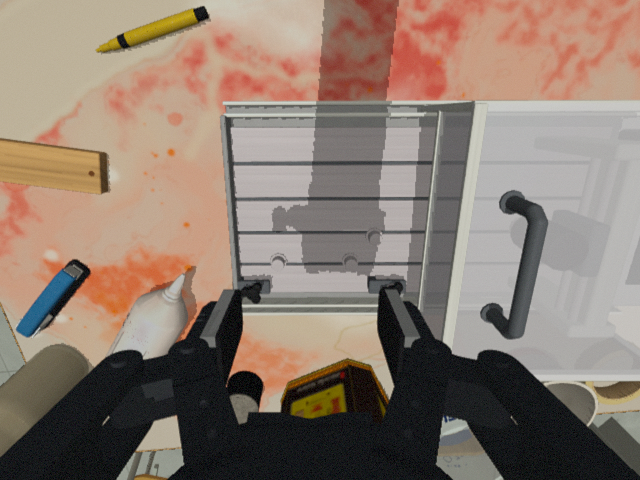

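The wrist view shows the rear dogs at about (278,261) and (350,261), the end dog at (373,235), the clamps at (258,287) and (386,285), and the guard's right edge around (470,200).

Run:
```python
from h import *
np.set_printoptions(precision=1,suppress=True)
A=np.load("w2.npy"); im=cv2.imread("pics/w2.png"); w=(im,A[:3],A[3:6],A[6])
g=cv2.GaussianBlur(cv2.cvtColor(im,cv2.COLOR_BGR2GRAY),(0,0),1)
P=[plane(w,p,46) for p in [(279,259.5),(351,259.5),(374,234)]]; P=np.array(P)[:,:2]; print(P,np.linalg.norm(P[0]-P[1]),np.linalg.norm(P[2]-P[1]))
# rear dogs: fit frame: machine pts
Q=np.array([[58,-195],[58,-105],[25,-77.]])
qc,pc=Q.mean(0),P.mean(0); U,S,V=np.linalg.svd((Q-qc).T@(P-pc)); R=(U@V).T
print("yaw",np.degrees(np.arctan2(R[1,0],R[0,0])),"res",(P-pc)-(Q-qc)@R.T)
O=pc-R@qc; print("O",O,"seat",O+R@[25,-150])
fm=lambda p,z:R.T@(plane(w,p,z)[:2]-O)
for n,p,z in [("guard R top",(470,200),166),("guardR",(462,250),166),("endplate",(231,200),51),("front track out",(300,102),42),("trk",(230,102),42),("handle",(536,212),203),("handle2",(517,332),203)]: print(n,fm(p,z))
z=np.hstack([cv2.resize(im[220:300,230:410],None,fx=4,fy=4,interpolation=2)]); cv2.imwrite("pics/z2.png",z)
```

```text
[[ 628.  -100.6]
 [ 637.2  -13.8]
 [ 607.4   15.4]] 87.23150665925034 41.72601329464341
yaw -5.606308387829883 res [[-0.4  2.5]
 [ 0.  -0.3]
 [ 0.4 -2.2]]
O [589.7  96.7] seat [600.  -55.1]
guard R top [-43.8 -27.1]
guardR [ -1.  -27.9]
endplate [ -17.9 -243.8]
front track out [-121.7 -164.5]
trk [-122.2 -238.7]
handle [-43.8   2.9]
handle2 [53.8  7.1]
```

View pics/z2.png

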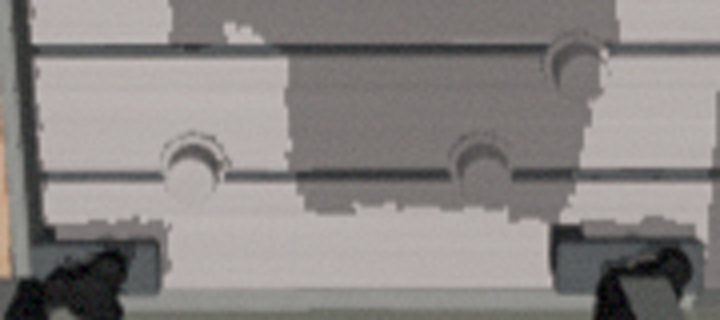

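The zoom shows the pins' top discs centred at about (190,177), (482,178) and (579,71) in the zoomed picture, which is (277.5,264.2), (350.5,264.5) and (374.7,237.8) in the image.

```bash
cat > m.py <<'E'
from h import *
np.set_printoptions(precision=1,suppress=True)
A=np.load("w2.npy"); im=cv2.imread("pics/w2.png"); w=(im,A[:3],A[3:6],A[6])
P=np.array([plane(w,p,46) for p in [(277.5,264.2),(350.5,264.5),(374.7,237.8)]])[:,:2]
Q=np.array([[58,-195],[58,-105],[25,-77.]])
qc,pc=Q.mean(0),P.mean(0); U,S,V=np.linalg.svd((Q-qc).T@(P-pc)); R=(U@V).T
yaw=np.degrees(np.arctan2(R[1,0],R[0,0])); O=pc-R@qc
E
python3 - <<'E'
from m import *
print(P,np.linalg.norm(P[0]-P[1]),np.linalg.norm(P[2]-P[1]))
print("yaw",yaw,"res",(P-pc)-(Q-qc)@R.T)
print("O",O,"seat",O+R@[25,-150])
fm=lambda p,z:R.T@(plane(w,p,z)[:2]-O)
for n,p,z in [("guard R top",(470,200),166),("endplate",(231,200),51),("trk",(230,102),42),("handle",(536,212),203),("shut handle",None,0),("open h",None,0)]: print(n,fm(p,z) if p else R.T@((np.array([571.5,-94.3]) if n[0]=="s" else np.array([591.9,100.9]))-O))
# front and rear bed slot lines for yaw
g=cv2.cvtColor(im,cv2.COLOR_BGR2GRAY)
for v0 in(163,199,228):
    pts=[]
    for u in list(range(245,300,3)): 
        c=g[v0-8:v0+9,u].astype(float); k=max(c)-c; k[k<.5*k.max()]=0; pts.append((u,v0-8+(k*np.arange(17)).sum()/k.sum()))
    for u in list(range(400,426,3)): 
        c=g[v0-8:v0+9,u].astype(float); k=max(c)-c; k[k<.5*k.max()]=0; pts.append((u,v0-8+(k*np.arange(17)).sum()/k.sum()))
    W=np.array([plane(w,p,30)[:2] for p in pts],np.float32); vx,vy,_,_=cv2.fitLine(W,12,0,.01,.01).ravel(); print(v0,np.degrees(np.arctan2(vy,vx)))
# blank in top view refined: contour using saturation vs table
E
```

```text
[[ 634.  -103.2]
 [ 643.7  -14.9]
 [ 612.3   16. ]] 88.8639681613531 44.07108784871145
yaw -5.541344992062181 res [[-0.3  0.9]
 [ 0.8 -0.4]
 [-0.5 -0.5]]
O [595.4  95.6] seat [605.8 -56.1]
guard R top [-49.5 -26.6]
endplate [ -23.9 -243.3]
trk [-128.2 -238.1]
handle [-49.5   3.4]
shut handle [  -5.4 -191.3]
open h [-4.   4.9]Traceback (most recent call last):
  File "<stdin>", line 15, in <module>
cv2.error: OpenCV(4.12.0) /io/opencv/modules/imgproc/src/linefit.cpp:361: error: (-5:Bad argument) Unknown distance type in function 'fitLine2D'
```

```bash
python3 -m inch '0 0 0 0 0 .98;0 0 0 0 0 .98;0 0 0 0 0 .98;0 0 0 0 0 .98;0 0 0 0 0 .98;0 0 0 0 0 .98;0 0 0 0 0 .98;0 0 0 0 0 .98;0 0 0 0 0 .98;0 0 0 0 0 .98;0 0 0 0 0 .98;0 0 0 0 0 .98;0 0 0 0 0 .98;0 0 0 0 0 .98;0 0 0 0 0 .98;0 0 0 0 0 .98;0 0 0 0 0 .98;0 0 0 0 0 .98;0 0 0 0 0 .98;0 0 0 0 0 .94' 75
python3 -m inch '-.5 0 .2 0 0 0;-.9 .07 .4 0 0 0;-.95 .07 .4 0 0 0;-.95 .07 .4 0 0 0;-.95 .07 .4 0 0 0;-.95 .07 .4 0 0 0;-.95 .07 .4 0 0 0;-.95 .07 .4 0 0 0;-.95 .07 .4 0 0 0;-.95 .07 .4 0 0 0;-.95 .07 .4 0 0 0;-.95 .07 .4 0 0 0;-.95 .07 .4 0 0 0;-.95 .05 .4 0 0 0;-.5 0 .2 0 0 0;0 0 0 0 0 0;0 0 0 0 0 0'
cat >> h.py <<'E'
def edges(w,z,g0):
    pass
E
python3 - <<'E'
from h import *
np.set_printoptions(precision=2,suppress=True)
go((492,-364,40),-14)
w=cam("wrist"); np.save("w3.npy",np.vstack([w[1],w[2],w[3]])); cv2.imwrite("pics/w3.png",w[0])
hsv=cv2.cvtColor(w[0],cv2.COLOR_BGR2HSV); u,v=proj(w,(492,-364,18)); print(u,v,hsv[int(v),int(u)])
from m import w as w2,im
g=cv2.cvtColor(im,cv2.COLOR_BGR2GRAY)
for v0 in(163,199,228):
    pts=[]
    for u in [*range(245,300,3),*range(400,426,3)]:
        c=g[v0-8:v0+9,u].astype(float); k=max(c)-c; k[k<.5*k.max()]=0; pts.append((u,v0-8+(k*np.arange(17)).sum()/k.sum()))
    W=np.array([plane(w2,p,30)[:2] for p in pts],np.float32); vx,vy,_,_=cv2.fitLine(W,7,0,.01,.01).ravel(); print(v0,np.degrees(np.arctan2(vy,vx)))
E
```

```text
time: 12.25
eef_pos: [546.0, -55.1, 296.6]
ee_rot: [-0.0, 0.788, 0.616, -0.0]
ft_force: [-0.3, -0.1, -0.6]
grip_width: 0.878
grip_force: 0.0
time: 13.95
eef_pos: [487.5, -384.1, 156.7]
ee_rot: [-0.0, 0.787, 0.617, 0.0]
ft_force: [1.1, 0.1, 0.6]
grip_width: 0.877
grip_force: 0.0
t 13.95 pos [ 487.5 -384.1  156.7] F [1.1 0.1 0.6] turn [-0.   -0.01  0.03] shift [ 0.82 -0.02  4.67]
309.05972312250873 193.1531854032841 [ 15 139 114]
163 84.32094
199 84.13595
228 83.73535
```

View pics/w3.png

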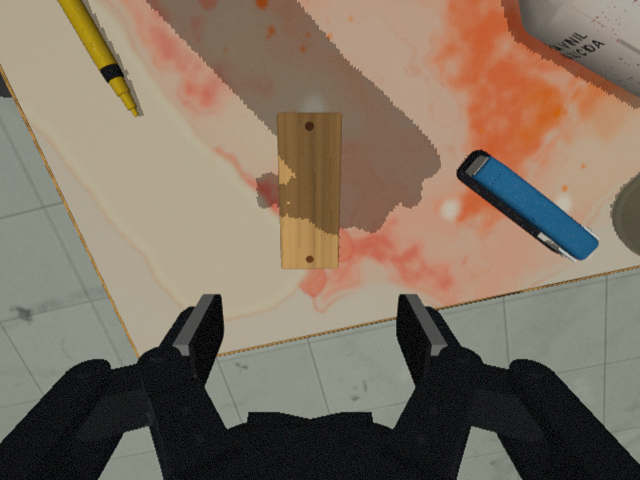

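The wrist view shows the blank upright with top-face corners at about (278,112), (342,112), (338,269) and (282,269), well aligned with the tool, and the stapler clear to the right.

Run:
```python
from h import *
np.set_printoptions(precision=2,suppress=True)
A=np.load("w3.npy"); w=(0,A[:3],A[3:6],A[6])
B=np.array([plane(w,p,18)[:2] for p in [(278,112),(342,112),(338,269),(282,269)]]); print(B,B.mean(0))
for a,b in((0,1),(3,2),(2,1),(3,0)): print(np.linalg.norm(B[b]-B[a]),np.degrees(np.arctan2(*(B[b]-B[a])[::-1])))
hs=np.array([plane(w,p,18)[:2] for p in [(310,259),(309,126)]]); print(hs.mean(0),np.degrees(np.arctan2(*(hs[1]-hs[0])[::-1])))
go((*B.mean(0),1),-14)
```

```text
[[ 484.08 -297.63]
 [ 531.2  -309.2 ]
 [ 500.46 -435.48]
 [ 452.93 -423.81]] [ 492.17 -366.53]
48.5242882155222 -13.795872958211062
48.937741779739554 -13.80135611911008
129.9753465869258 76.31849044024601
129.9704956274748 76.13622916268665
[ 491.71 -366.79] 76.62573104769574
t 14.0 pos [ 488.  -383.6  156.9] F [-0.1 -1.1 -0.7] turn [ 0.01 -0.01  0.04] shift [ 0.7  -0.    6.24]
```

```bash
python3 -m inch '.3 0 .4 0 0 0;.3 0 .8 0 0 0;.1 0 .9 0 0 0;0 0 .9 0 0 0;0 0 .9 0 0 0;0 0 .8 0 0 0;0 0 .6 0 0 0;0 0 .4 0 0 0;0 0 .3 0 0 0;0 0 .15 0 0 0;0 0 .05 0 0 0;0 0 0 0 0 0;0 0 0 0 0 0'
python3 -m inch '0 0 0 0 0 0;0 0 0 0 0 0;0 0 0 0 0 0;0 0 0 0 0 0;0 0 0 0 0 0;0 0 0 0 0 0' 40 40
```

```text
time: 15.3
eef_pos: [491.7, -368.1, 2.4]
ee_rot: [0.001, 0.788, 0.616, 0.0]
ft_force: [0.0, 0.2, 1.0]
grip_width: 0.874
grip_force: 0.0
time: 15.9
eef_pos: [491.7, -368.1, 2.2]
ee_rot: [0.0, 0.788, 0.616, 0.0]
ft_force: [-0.2, -0.0, 4.7]
grip_width: 0.575
grip_force: 43.1
```

```bash
python3 -m inch '0 0 -.2 0 0 0;0 0 -.4 0 0 0;0 0 -.7 0 0 0;0 0 -.9 0 0 0;0 0 -.9 0 0 0;0 0 -.9 0 0 0;0 0 -.7 0 0 -.58;0 0 -.4 0 0 -1;0 0 0 0 0 0;0 0 0 0 0 0'
python3 - <<'E'
from m import *
y=-5.9; c,s=np.cos(np.radians(y)),np.sin(np.radians(y)); R=np.array([[c,-s],[s,c]]); O=pc-R@qc
np.save("fr.npy",np.array([*O,y])); print(O,O+R@[25,-150])
go((*(O+R@[13,-163.5]),32.5),y); print(get_state()["grip_width"])
E
```

```text
time: 16.9
eef_pos: [491.2, -367.5, 129.5]
ee_rot: [-0.0, 0.744, 0.669, 0.0]
ft_force: [-0.2, 0.0, -2.2]
grip_width: 0.576
grip_force: 42.5
[596.2  95.8] [605.6 -56. ]
t 16.9 pos [ 491.2 -367.5  129.5] F [-0.2  0.  -2.2] turn [ 0. -0. -0.] shift [12.3  2.8  3.9]
0.5759394396077937
```

```bash
python3 -m inch '.3 .05 0 0 0 0;.6 .15 0 0 0 0;.9 .2 0 0 0 0;.95 .22 0 0 0 0;.95 .22 0 0 0 0;.95 .22 0 0 0 0;.95 .22 0 0 0 0;.95 .22 0 0 0 0;.95 .22 0 0 0 0;.95 .22 0 0 0 0;.95 .22 0 0 0 0;.95 .22 0 0 0 0;.95 .22 0 0 0 0;.6 .2 0 0 0 0;.4 .2 0 0 0 0;0 0 0 0 0 0;0 0 0 0 0 0'
python3 -m inch '0 0 .3 0 0 0;0 0 .6 0 0 0;0 0 .7 0 0 0;0 0 .6 0 0 0;0 0 .4 0 0 0;0 0 .2 0 0 0;0 0 0 0 0 0;0 0 0 0 0 0'
python3 - <<'E'
from m import *
O0,O1,y=np.load("fr.npy"); O=np.array([O0,O1]); c,s=np.cos(np.radians(y)),np.sin(np.radians(y)); R=np.array([[c,-s],[s,c]])
np.set_printoptions(precision=3,suppress=True)
p=get_state()["eef_pos"]; print("machine",R.T@(np.array(p)[:2]-O),p[2])
go((*(O+R@[13,-163.5]),32.5),y)
w=cam("wrist"); cv2.imwrite("pics/w4.png",w[0])
E
```

```text
time: 18.6
eef_pos: [597.9, -70.9, 129.2]
ee_rot: [0.0, 0.744, 0.669, -0.001]
ft_force: [0.2, -0.6, -1.2]
grip_width: 0.572
grip_force: 42.4
time: 19.4
eef_pos: [598.7, -70.1, 59.7]
ee_rot: [0.0, 0.743, 0.669, 0.0]
ft_force: [-0.1, 0.3, -1.6]
grip_width: 0.576
grip_force: 42.5
machine [  19.548 -164.75 ] 59.69280354082284
t 19.4 pos [598.7 -70.1  59.7] F [-0.1  0.3 -1.6] turn [ 0.011  0.    -0.027] shift [ 0.05  -0.262  1.088]
```

View pics/w4.png

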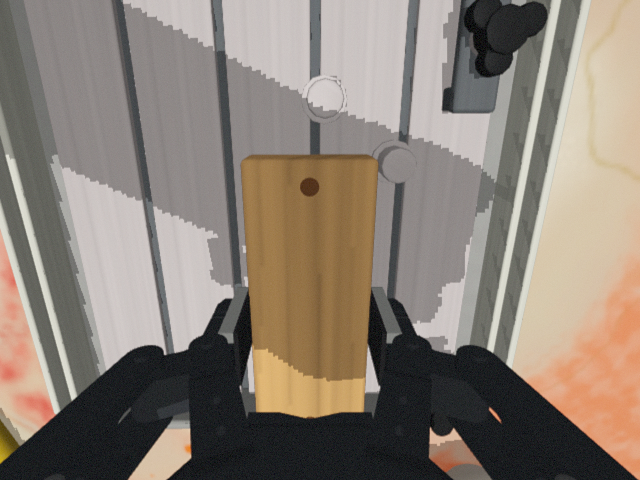

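The view shows the end dog's top at about (325,96) and the left rear dog's top at (397,161), with the blank held straight between the fingers and its end edge at row 157.

Run:
```python
from h import *
np.set_printoptions(precision=2,suppress=True)
s=get_state(); w=cam("wrist"); Rt=rot(s)
f=lambda p,z: Rt.T@(plane(w,p,z)-np.array(s["eef_pos"]))
print("end dog",f((325,96),46),"rear",f((397,161),46)); print("blank end",f((243,157),75.5),f((377,157),75.5),"hole",f((310,187),75.5))
a=[f(p,30) for p in[(115,0),(167,350)]]; b=[f(p,30) for p in[(218,0),(232,230)]]; 
for q in(a,b): print(np.degrees(np.arctan2(q[0][1]-q[1][1],q[0][0]-q[1][0])))
x0=f((115,10),30)
```

```text
end dog [88.63  6.37 13.94] rear [61.87 38.54 13.98]
blank end [ 66.88 -23.82 -15.6 ] [ 66.94  24.03 -15.54] hole [ 56.07   0.12 -15.57]
0.035584439849553944
0.5724988302488802
```

```bash
python3 -m inch '0 -.2 .2 0 0 0;0 0 .4 0 0 0;0 0 .25 0 0 0;0 0 .1 0 0 0;0 0 .05 0 0 0;0 0 .05 0 0 0;0 0 .04 0 0 0;0 0 0 0 0 0;0 0 0 0 0 0'
```

```text
time: 20.4
eef_pos: [593.5, -69.4, 32.2]
ee_rot: [0.0, 0.743, 0.669, 0.0]
ft_force: [-0.5, -0.7, -0.3]
grip_width: 0.575
grip_force: 42.5
```

```bash
python3 -m inch '.06 0 0 0 0 0;.1 0 0 0 0 0;.1 0 0 0 0 0;.08 0 0 0 0 0;.04 0 0 0 0 0;.03 0 0 0 0 0;.03 0 0 0 0 0;0 0 0 0 0 0;0 0 0 0 0 0'
python3 -m inch '.03 0 0 0 0 0;.03 0 0 0 0 0;.03 0 0 0 0 0;0 0 0 0 0 0'
```

```text
time: 21.3
eef_pos: [594.6, -58.4, 32.3]
ee_rot: [0.0, 0.743, 0.669, 0.0]
ft_force: [-0.1, 0.0, 2.8]
grip_width: 0.576
grip_force: 42.9
time: 21.7
eef_pos: [594.9, -56.2, 32.2]
ee_rot: [0.0, 0.743, 0.669, 0.0]
ft_force: [-0.3, -1.0, 4.1]
grip_width: 0.573
grip_force: 43.0
```

```bash
python3 -m inch '.03 0 0 0 0 0;.03 0 0 0 0 0;0 0 0 0 0 0'; python3 -m inch '.03 0 0 0 0 0;.03 0 0 0 0 0;0 0 0 0 0 0'
```

```text
time: 22.0
eef_pos: [594.8, -56.1, 32.2]
ee_rot: [0.001, 0.744, 0.669, -0.0]
ft_force: [0.5, -4.6, 3.3]
grip_width: 0.575
grip_force: 43.0
time: 22.3
eef_pos: [594.7, -56.0, 32.2]
ee_rot: [0.001, 0.744, 0.668, -0.001]
ft_force: [-0.7, -7.2, 3.0]
grip_width: 0.569
grip_force: 42.9
```

```bash
python3 -m inch '-.07 0 0 0 0 0;0 .06 0 0 0 0;0 .1 0 0 0 0;0 .08 0 0 0 0;0 .05 0 0 0 0;0 .03 0 0 0 0;0 .03 0 0 0 0;0 0 0 0 0 0'; python3 -m inch '0 .03 0 0 0 0;0 .03 0 0 0 0;0 0 0 0 0 0'
```

```text
time: 23.1
eef_pos: [602.4, -56.9, 32.2]
ee_rot: [-0.0, 0.743, 0.669, -0.001]
ft_force: [-3.8, -4.1, 6.1]
grip_width: 0.571
grip_force: 43.3
time: 23.4
eef_pos: [603.9, -57.1, 32.3]
ee_rot: [-0.0, 0.743, 0.669, -0.001]
ft_force: [-3.3, -4.6, 6.4]
grip_width: 0.574
grip_force: 43.3
```

```bash
python3 -m inch '0 .03 0 0 0 0;0 .03 0 0 0 0;0 0 0 0 0 0';  python3 -m inch '0 .03 0 0 0 0;0 0 0 0 0 0'
```

```text
time: 23.7
eef_pos: [605.4, -57.2, 32.2]
ee_rot: [-0.0, 0.743, 0.669, -0.001]
ft_force: [-4.2, -4.9, 7.3]
grip_width: 0.568
grip_force: 43.3
time: 23.9
eef_pos: [606.1, -57.3, 32.2]
ee_rot: [-0.0, 0.743, 0.669, -0.001]
ft_force: [-2.5, -5.1, 6.8]
grip_width: 0.577
grip_force: 43.3
```

```bash
python3 -m inch '0 .03 -.08 0 0 0;0 .03 0 0 0 0;0 0 0 0 0 0';  python3 -m inch '0 .03 0 0 0 0;0 .03 0 0 0 0;0 0 0 0 0 0'
```

```text
time: 24.2
eef_pos: [606.7, -57.4, 33.0]
ee_rot: [-0.001, 0.743, 0.669, -0.002]
ft_force: [-2.6, -5.7, -0.1]
grip_width: 0.572
grip_force: 42.6
time: 24.5
eef_pos: [606.8, -57.4, 32.6]
ee_rot: [-0.002, 0.743, 0.669, -0.003]
ft_force: [-4.8, -4.7, 1.4]
grip_width: 0.571
grip_force: 42.7
```

```bash
python3 -m inch '0 0 0 0 0 0;0 0 0 0 0 0;0 0 0 0 0 0;0 0 0 0 0 0' 60; python3 -m inch '0 .06 0 0 0 0;0 .04 0 0 0 0;0 .03 0 0 0 0;0 0 0 0 0 0'
```

```text
time: 24.9
eef_pos: [610.5, -55.4, 33.9]
ee_rot: [-0.0, 0.743, 0.669, 0.0]
ft_force: [0.3, 0.4, 0.7]
grip_width: 0.7
grip_force: 0.0
time: 25.3
eef_pos: [611.9, -56.4, 33.6]
ee_rot: [-0.002, 0.743, 0.669, -0.001]
ft_force: [-4.5, 2.3, 2.2]
grip_width: 0.702
grip_force: 2.4
```

```bash
python3 -m inch '.05 .02 0 0 0 0;.05 .03 0 0 0 0;0 0 0 0 0 0;0 0 0 0 0 0'; python3 -m inch '.04 .03 0 0 0 0;.04 .03 0 0 0 0;0 0 0 0 0 0;0 0 0 0 0 0'
python3 - <<'E'
from h import *
w=cam("wrist"); cv2.imwrite("pics/w5.png",w[0])
E
```

```text
time: 25.7
eef_pos: [612.0, -55.9, 33.3]
ee_rot: [-0.002, 0.744, 0.669, -0.002]
ft_force: [-6.5, -2.0, 2.5]
grip_width: 0.703
grip_force: 3.4
time: 26.1
eef_pos: [612.1, -54.8, 32.9]
ee_rot: [-0.002, 0.744, 0.669, -0.004]
ft_force: [-9.8, -2.0, 2.1]
grip_width: 0.701
grip_force: 4.5
```

View pics/w5.png

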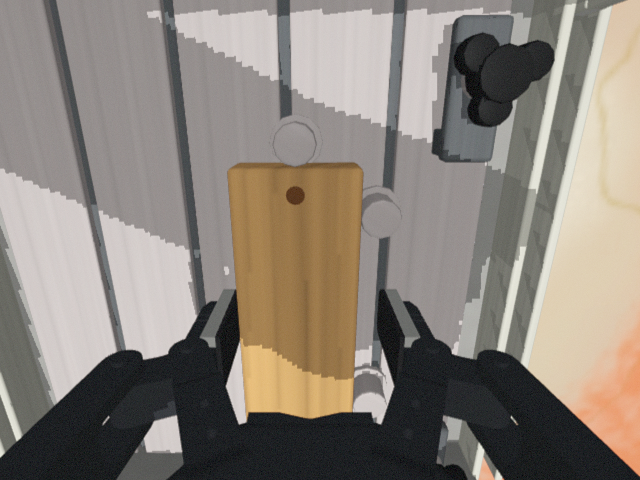

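The wrist view shows the blank's end against the end dog (295,143) and its long side against both rear dogs, at (381,214) and (369,395).

```bash
python3 -m inch '0 .03 -.04 0 0 0;0 0 -.03 0 0 0;0 0 0 0 0 0;0 0 0 0 0 0;0 0 0 0 0 0;0 0 0 0 0 0;0 0 0 0 0 0;0 0 0 0 0 0'
python3 - <<'E'
from h import *
np.set_printoptions(precision=2,suppress=True)
s=get_state(); w=cam("wrist"); Rt=rot(s)
f=lambda p,z:(Rt.T@(plane(w,p,z)-np.array(s["eef_pos"])))[:2]
g=cv2.GaussianBlur(w[0],(0,0),1); hsv=cv2.cvtColor(g,cv2.COLOR_BGR2HSV)
m=((hsv[...,1]>90)&(hsv[...,0]<25)&(hsv[...,0]>8)).astype(np.uint8)
E=[]
for v in [*range(180,285,3),*range(385,405,3)]:
    xs=np.where(m[v,220:375])[0]; E.append(f((220+xs.max()+.5,v),48))
vx,vy,x0,y0=cv2.fitLine(np.array(E,np.float32),7,0,.01,.01).ravel(); 
d=[f((381.5,214.5),46),f((370,398),46)]; print("edge ang",np.degrees(np.arctan2(vy,vx)),"dogs",d,"dogs ang",np.degrees(np.arctan2(*(d[0]-d[1])[::-1])))
for q in d: print("dog-centre distance from edge",(q[1]-y0)-vy/vx*(q[0]-x0))
vs=[np.where(m[150:200,u])[0].min()+150 for u in range(245,350,4)]; print("end edge",np.median(vs),f((295,np.median(vs)),48),"end dog",f((295,144),46))
acc=[]
for i in range(6): acc.append(get_state()["ft_force"]); imaging.get_image("wrist")
print(np.mean(acc,0),s["eef_pos"])
E
```

```text
time: 26.95
eef_pos: [612.3, -54.8, 34.0]
ee_rot: [-0.003, 0.744, 0.669, -0.004]
ft_force: [-10.0, -2.3, -0.0]
grip_width: 0.7
grip_force: 4.5
edge ang -0.22601001 dogs [array([44.74, 27.71]), array([-43.9 ,  28.22])] dogs ang -0.33178907487039516
dog-centre distance from edge 8.418335785939961
dog-centre distance from edge 8.581986131591286
end edge 163.0 [64.58 -5.35] end dog [71.15 -5.35]
[-9.13 -2.2  -0.26] [612.28 -54.8   34.03]
```

```bash
python3 -m inch '0 .02 0 0 0 0;0 .02 0 0 0 0;0 0 0 0 0 0;0 0 0 0 0 0;0 0 0 0 0 0;0 0 0 0 0 0;0 0 0 0 0 0;0 0 0 0 0 0;0 0 0 0 0 0;0 0 0 0 0 0'
python3 - <<'E'
from h import *
acc=[]
for i in range(10): acc.append(get_state()["ft_force"]); f=imaging.get_image("top")
print(np.mean(acc,0),np.std(acc,0)); s=cam("scene")
cv2.imwrite("pics/fin.png",np.vstack([cv2.resize(f["frame"][160:345,190:510],(480,278),interpolation=2),cv2.resize(s[0][130:390,170:470],(480,310))]))
E
```

```text
time: 28.3
eef_pos: [612.3, -54.8, 33.7]
ee_rot: [-0.004, 0.744, 0.669, -0.005]
ft_force: [-10.6, -2.5, 0.1]
grip_width: 0.701
grip_force: 5.2
[-10.67990896  -1.83112433  -0.35218457] [0.36999984 0.554335   0.54370112]
```

View pics/fin.png

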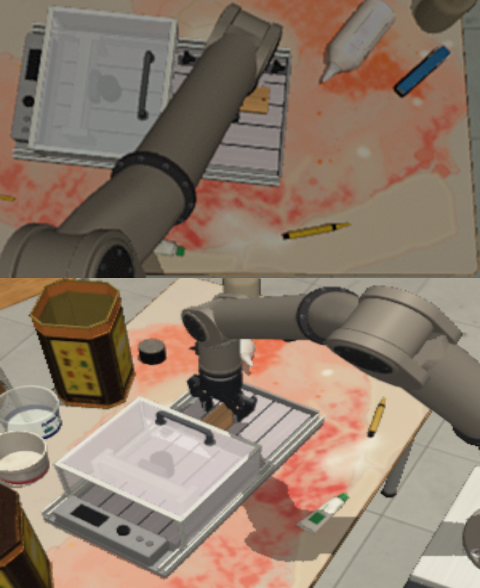

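The final views show the guard open at its left stop, the blank seated under the gripper, and the bystanders where they were. The push is steady at about 10.5 N and nearly level.

```bash
python3 -c "
from cell import ctrl
print(ctrl.close_job())"
```

```text
the job is handed in; nothing more can be done
None
```

The job is handed in at about 29 s: the guard is at what I take to be its open stop (it stopped hard at about 24 N after roughly 196 mm of travel), the blank looks seated on all three dogs, and the arm holds it against the rear dogs with a level push of about 10.5 N; the result of the judging was not shown.

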